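# Move the fresh clock dial to its tray with the lifter

### The job

The white clock dial has just been lacquered and must not be touched by hand: pick up the orange-handled lifter, slide its blade under the dial between the dial's feet, and lift the dial clear of the bench. Carry it level to the blue tray, set it down gently so that it stands flat on its four feet wholly inside the tray, draw the blade out and lay the lifter back flat on the bench, clear of the tray. Leave the black dial and everything else on the bench where they are.

Things in the scene. Friction and masses are not known exactly. Their poses are not given: they have to be found in the camera images.
- dial: White clock dial, loose, 130 g: plate 120 mm across, 4 mm thick, level on four brass feet 14 mm tall (top at 18 mm). Origin: centre, at the soles; z up, +x to the red 12 o'clock mark, which starts roughly away from the robot. Feet 8 mm across at x = +-36, y = +-36 mm, between the 12, 3, 6 and 9 o'clock directions: a way 64 mm wide, 14 mm high runs below it from 6 to 12.
- dark_dial: Black clock dial of the same size and feet, white marks, yellow 12 o'clock mark; leave it alone. Origin and axes as for the white dial. White dial, black dial and tray may stand in any order from left to right.
- tray: Blue tray fixed to the bench, 154 x 154 mm. Floor 8 mm thick; 5 mm walls rise 18 mm above the floor (26 mm above the bench) at left, right and far side (+x). The near side (-x) is open, its edge at x = -77 mm; far wall's inner face at x = 72, side walls' at y = +-72 mm. Origin: centre, at bench level; z up, -x out of the open side, roughly to the robot.
- lifter: Lifter: spatula with orange handle, loose, 180 g, standing on blade and rear foot. Origin: under the grip, at bench level; z up, +x to the tip. Steel blade 48 mm wide, 3 mm thick, x = 35 to 140 mm, underside z = 0; 12 mm high heel across it at x = 35 to 41, thin neck up to the handle. Handle: x = -72 to 28, 18 mm wide, z = 44 to 68 mm. Rear foot: pad 12 x 40 mm at x = -66, z = 0.
- lifter_grip (a point): The middle of the lifter's handle where it is best gripped, 56 mm above its underside, at x = 0; grip across its 18 mm width.
- lifter_tip (a point): The middle of the front edge of the lifter's blade, at x = 140, z = 1.5 mm of the lifter.
- brush: A bench brush with a red handle, 200 mm long, 20 mm high, lying on the bench; leave it alone. Origin under its middle. The lifter and the brush may lie on either side of the bench.
- jar: Amber jar with a white cap, 60 mm across, 85 mm high, beyond the row of dials; leave it alone. Origin at the centre of its underside.
- blower: Yellow hand blower, a 62 mm bulb with a nozzle, 100 mm high, beyond the row; leave it alone. Origin at the centre of its underside.
- block: Round dark steel bench block, 84 mm across, 30 mm high, at the far left; leave it alone. Origin at the centre of its underside.
- mug: Pink mug, 76 mm across, 88 mm high, at the far right; leave it alone. Origin at the centre of its underside.
There are look-alikes about, which are no part of the job. What is meant by the lifter is not brown, and is the larger of those in its own colour. There is more than one size of the tray; the job needs the larger.

How it is judged:
On the way, in this order (a step that is already met when the one before it is completed fails the run):
1. the white dial is borne on the lifter's blade, level, its feet at least 15 mm above the bench (height (world z) of dial above 0.015 m and angle between dial's own z axis and vertical below 0.2 rad and contact force between dial and lifter above 0.4 N), for 0.2 s.
2. the white dial stands on the tray's floor and the lifter is drawn clear of it (x of dial in the frame of tray between -0.017 and 0.017 m and y of dial in the frame of tray between -0.017 and 0.017 m and z of dial in the frame of tray below 0.011 m and angle between dial's own z axis and vertical below 0.06 rad and horizontal distance between lifter_tip and dial above 0.062 m and contact force between dial and lifter below 0.05 N), for 0.2 s.
At the end, for the whole second after the job is handed in: White dial at rest on the tray floor on its feet (within 3 mm of floor height, tilt under 0.06 rad), centre within 17 mm of the tray centre in the tray x and y. Lifter at rest on the bench on blade and foot (under 5 mm high, tilt under 0.06 rad), touching neither dial nor tray (x of dial in the frame of tray between -0.017 and 0.017 m and y of dial in the frame of tray between -0.017 and 0.017 m and z of dial in the frame of tray between 0.005 and 0.011 m and angle between each of dial, lifter's own z axis and vertical below 0.06 rad and linear speed of each of dial, lifter below 0.02 m/s and contact force between dial and lifter below 0.05 N and height (world z) of lifter below 0.005 m and contact force between lifter and tray below 0.05 N).
It fails at once if the gripper or arm touches the white dial (contact force between dial and the fingers above 0.2 N or contact force between dial and the arm above 0.2 N).
It fails at once if the white dial tips more than 0.35 rad (angle between dial's own z axis and vertical above 0.35 rad).
It fails at once if the white dial is set down hard: more than 15 N between it and the tray (contact force between dial and tray above 15 N).
It fails at once if the black dial is moved more than 10 mm (distance of dark_dial from where it was at the start of the episode above 0.01 m).
It fails at once if the brush, jar, blower, bench block or mug is moved more than 20 mm (distance of any of brush, jar, blower, block, mug from where it was at the start of the episode above 0.02 m).
It also fails if it takes over 70 s, if anything falls off the work surface, if the arm or the gripper's body presses on something with over 40 N, if the wrist force passes 120 N, or if a joint passes its speed limit or range.

### The arm

A 7-joint arm with a two-finger parallel gripper is mounted at the origin on the work surface. World frame = base frame: x ahead of the robot, y to its left, z up, the work surface at z = 0. Lengths are in m, angles in rad, forces in N, time in s.
With the tool pointing down it reaches from about 0.375 to 0.925 m from the base axis. Payload 3.1 kg.
Tool frame: the origin (TCP) lies between the finger pads; the fingertips stand 19 mm ahead of it and the grasp point (between the pads) is the TCP; z points along the fingers, y is the line along which they close (so a half turn about z gives the same grasp; the last joint's range is limited). The gripper opens to 85 mm and grips with 20 to 120 N. Pads are 22 mm wide; open, the fingers measure 114 mm over their backs; the gripper's body (76 mm by 85 mm) begins 54 mm behind the grasp point. The pads swing forward as they close: fully open they stand 13 mm farther back than shut.
Start: joints at [-1.212, 0.383, 0.044, 1.598, -0.018, 1.161, -0.05], TCP at [0.287, 0.583, 0.25] pointing down, gripper open.
Joint ranges: [-2.61, 2.61], [-0.41, 2.15], [-1.48, 1.57], [0, 2.5], [-1.57, 4.71], [0.05, 1.97], [-2.85, 2.85]. Speed limits (rad/s): [2.79, 2.79, 3.14, 3.14, 3.14, 3.14, 3.14].

### API

Orientations are given as a unit quaternion [x, y, z, w].
In Python, from bench import move_ptp, movel, move_j, move_gripper, pause, inverse_kinematics, read_camera, camera_params, MotionError, sign_off, look_for, tip_of, read_time_s, read_qpos, read_joint_vel, read_effort, read_eef_pos, read_tcp_rot, read_ft_force, read_ft_torque, read_finger_gap, read_grasp_force gives the robot as it stands. Calls block until the motion is done:
- move_ptp(position, orientation): joint-space move of the TCP to a pose.
- movel(position, orientation=None, speed=0.15): straight line of the TCP; orientation=None keeps the orientation; speed is the mean speed in m/s.
- move_j(angles): joint-space move.
- move_gripper(opening, effort=None): finger opening in m; effort is the grip in N (None keeps the last); returns when the fingers have stopped.
- pause(seconds).
- inverse_kinematics(position, orientation): joint angles nearest the present ones, or None.
- read_camera(name): name is "scene" or "top" or "wrist"; returns the picture (384x512x3 uint8, red, green, blue); there is no depth.
- camera_params(name): a dict with "K" (3x3 intrinsics, pixels), "camera_from_world" (4x4, takes a point from world to camera coordinates). Camera axes: x right, y down, z forward; pixel columns grow to the right and rows downward; lengths in m; the calibration is good to about 2 mm. A picture is of the moment at which its call begins: read the wrist's pose just before it. camera_params takes no time and is no camera call; for the wrist camera it gives the pose at the moment of the call.
A pose or a line that the arm cannot do raises MotionError and nothing moves.
- sign_off(): hands the job in; it is judged then, once.
Trained networks look in the newest picture that a camera, given by its name, has taken for a name from the list of things; names that differ only in an ending like _2 or _b are one class to them, and where a whole thing is asked for, a point or a joint stands for the part that bears it (a point fixed in the world has none). Each returns a list of dicts, best first, with "confidence" (0 to 1); they miss things now and then, are a little off and sometimes report something else, mostly with a low value. They report only what shows in the picture. A call takes as long as a camera call. They do not tell look-alikes from the thing itself.
- look_for(camera, name): "at" ([column, row] in pixels, amid what is visible of it).
- tip_of(camera, name): "at" ([column, row] in pixels: a listed point, or the origin of a listed thing).
Readings, each from a call of its own:
- read_time_s(): time.
- read_qpos(): joint angles.
- read_joint_vel(): joint speeds.
- read_effort(): joint torques, N m.
- read_eef_pos(): TCP position.
- read_tcp_rot(): TCP orientation.
- read_ft_force(): force on the tool from outside, world axes, zero at the start.
- read_ft_torque(): the same for the moment, N m.
- read_finger_gap(): finger opening in m.
- read_grasp_force(): force on a finger pad.
Only numpy, scipy, OpenCV 4.12 (cv2) and the standard library are available. Lean on these libraries where they do the work, as an engineer would, in place of code of your own. Each camera call takes 0.05 s, during which the arm holds its last target. There are 200 camera calls.

## Working session

There is one attempt and no reset: what is moved stays moved. The work goes in short steps, each a Python script; the robot and the scene stay as the last script left them, time stands still between calls to the robot, and variables do not carry over. Pictures are saved under pics/ and viewed, at most 10 in all, crops included, and the job is handed in when it is done.

```bash
mkdir -p pics; ls
python3 - <<'E'
from bench import *
import cv2,numpy as np
for c in("scene","top"):
    im=read_camera(c); cv2.imwrite(f"pics/{c}0.png",im[:,:,::-1])
    p=camera_params(c); print(c,np.round(p["K"],1).tolist(),np.round(p["camera_from_world"],4).tolist())
    for n in("dial","dark_dial","tray","lifter","lifter_grip","lifter_tip","brush"):
        print(n,[(np.round(d["at"]).tolist(),round(d["confidence"],2)) for d in tip_of(c,n)[:4]],[(np.round(d["at"]).tolist(),round(d["confidence"],2)) for d in look_for(c,n)[:4]])
a=cv2.imread("pics/scene0.png");b=cv2.imread("pics/top0.png")
cv2.imwrite("pics/both.png",cv2.resize(np.vstack([a,b]),None,fx=.78,fy=.78))
print(read_time_s())
E
```

```text
pics
scene [[471.3, 0.0, 254.6], [0.0, 471.3, 194.5], [0.0, 0.0, 1.0]] [[-0.0631, 0.998, 0.0029, 0.0808], [0.6962, 0.0461, -0.7163, -0.3129], [-0.7151, -0.0432, -0.6977, 1.9346], [0.0, 0.0, 0.0, 1.0]]
dial [([308.0, 281.0], 0.73), ([329.0, 235.0], 0.6)] []
dark_dial [([200.0, 231.0], 0.76)] [([198.0, 225.0], 0.74)]
tray [([347.0, 153.0], 0.92), ([262.0, 244.0], 0.73)] [([265.0, 239.0], 0.84), ([343.0, 155.0], 0.65)]
lifter [([150.0, 194.0], 0.98), ([200.0, 181.0], 0.8), ([136.0, 160.0], 0.59)] [([202.0, 186.0], 0.77), ([145.0, 204.0], 0.64), ([134.0, 150.0], 0.59)]
lifter_grip [([200.0, 175.0], 0.63), ([131.0, 153.0], 0.59), ([147.0, 183.0], 0.57)] [([135.0, 152.0], 0.72), ([208.0, 185.0], 0.7), ([146.0, 201.0], 0.64), ([266.0, 240.0], 0.57)]
lifter_tip [([144.0, 223.0], 0.78), ([214.0, 196.0], 0.73)] [([204.0, 188.0], 0.8), ([145.0, 204.0], 0.76), ([132.0, 153.0], 0.61)]
brush [([389.0, 196.0], 0.82)] [([389.0, 195.0], 0.95)]
top [[444.8, 0.0, 259.7], [0.0, 444.8, 187.6], [0.0, 0.0, 1.0]] [[-0.0005, -1.0, -0.0085, -0.042], [-0.9946, 0.0014, -0.1039, 0.5284], [0.1039, 0.0084, -0.9945, 1.4847], [0.0, 0.0, 0.0, 1.0]]
dial [([188.0, 164.0], 0.82), ([213.0, 111.0], 0.68)] [([189.0, 161.0], 0.92)]
dark_dial [([310.0, 162.0], 0.6)] [([312.0, 162.0], 0.67)]
tray [([246.0, 154.0], 0.77), ([166.0, 276.0], 0.64)] [([246.0, 152.0], 0.83), ([166.0, 276.0], 0.74)]
lifter [([366.0, 201.0], 0.73), ([319.0, 225.0], 0.62), ([395.0, 251.0], 0.57)] [([368.0, 187.0], 0.96), ([402.0, 269.0], 0.76), ([309.0, 213.0], 0.73)]
lifter_grip [([371.0, 201.0], 0.95), ([321.0, 224.0], 0.76), ([398.0, 254.0], 0.64)] [([406.0, 270.0], 0.93), ([367.0, 186.0], 0.83), ([310.0, 214.0], 0.73)]
lifter_tip [([359.0, 163.0], 0.98), ([416.0, 290.0], 0.98), ([301.0, 206.0], 0.63)] [([369.0, 186.0], 0.9), ([401.0, 272.0], 0.88), ([310.0, 218.0], 0.69)]
brush [([134.0, 218.0], 0.89)] [([130.0, 209.0], 0.71)]
1.5
```

View pics/top0.png

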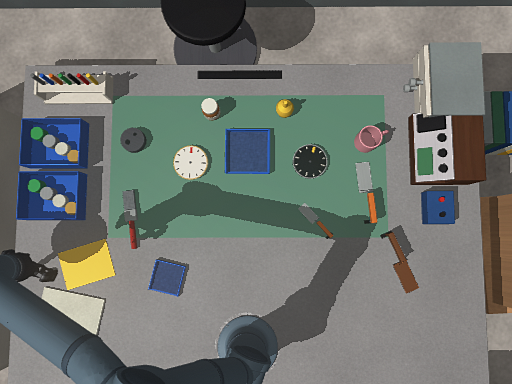

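View pics/scene0.png

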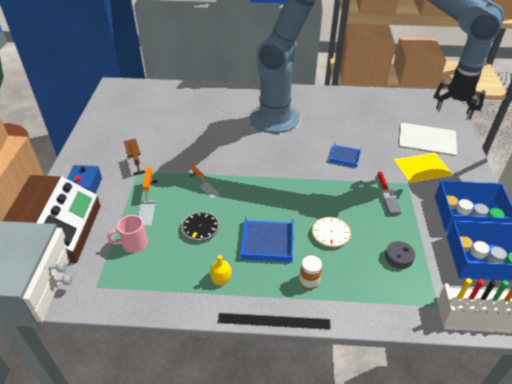

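The top view shows three lifter-like tools: the large orange one at about (370,193), a small orange one at (318,220) and a brown one at (402,262). The one at (370,193) fits, being orange and the larger of the two. There are two trays, and the larger is at (247,151), with the small one at (168,276). The white dial is at (191,162) and the black dial at (310,161).

```bash
cat > h.py <<'E'
from bench import *
import cv2,numpy as np
from scipy.spatial.transform import Rotation as R
def cp(c):
    p=camera_params(c); return np.array(p["K"]),np.array(p["camera_from_world"])
def ray(P,px):
    K,T=P; d=T[:3,:3].T@np.linalg.solve(K,[px[0],px[1],1]); return -T[:3,:3].T@T[:3,3],d/np.linalg.norm(d)
def plane(P,px,z):
    o,d=ray(P,px); return o+d*(z-o[2])/d[2]
def tri(obs):
    A=np.zeros((3,3));b=np.zeros(3)
    for P,px in obs:
        o,d=ray(P,px);M=np.eye(3)-np.outer(d,d);A+=M;b+=M@o
    return np.linalg.solve(A,b)
def proj(P,X):
    K,T=P; X=np.atleast_2d(X); c=X@T[:3,:3].T+T[:3,3]; u=c@K.T; return u[:,:2]/u[:,2:]
def down(yaw):  # tool z down, closing axis y at yaw+90deg; tool x along yaw
    c,s=np.cos(yaw),np.sin(yaw)
    return R.from_matrix(np.array([[c,s,0],[s,-c,0],[0,0,-1]])).as_quat()
E
python3 - <<'E'
from h import *
S,T=cp("scene"),cp("top"); np.set_printoptions(precision=4,suppress=True)
for n,t,s in[("grip",(371,201),(147,183)),("tip",(359,163),(144,223)),("dial",(188,164),(329,235)),("tray",(246,154),(262,244)),("dark",(310,162),(200,231)),("dialc",(191,162),(331,233))]:
    print(n,tri([(T,t),(S,s)]),plane(T,t,.056 if n=="grip" else .01)[:2])
a=cv2.imread("pics/top0.png")[145:255,290:430]; b=cv2.imread("pics/scene0.png")[130:240,110:250]
cv2.imwrite("pics/crop1.png",cv2.resize(np.hstack([a,b]),None,fx=2.8,fy=2.8,interpolation=cv2.INTER_CUBIC))
W=cp("wrist");print(W[0],read_eef_pos(),read_tcp_rot())
p=np.array(read_eef_pos());Rt=R.from_quat(read_tcp_rot()).as_matrix()
o=-W[1][:3,:3].T@W[1][:3,3];print("cam in tool",Rt.T@(o-p),Rt.T@W[1][:3,:3].T)
E
```

```text
grip [ 0.4799 -0.4109  0.0567] [ 0.4801 -0.412 ]
tip [ 0.6161 -0.3907  0.009 ] [ 0.615  -0.3853]
dial [ 0.6148  0.2009 -0.0044] [0.6126 0.2058]
tray [ 0.6533 -0.0051 -0.0192] [0.6473 0.005 ]
dark [ 0.6218 -0.2174 -0.0093] [ 0.6188 -0.2164]
dialc [0.6197 0.1968 0.0096] [0.6196 0.1955]
[[305.088    0.     250.9347]
 [  0.     305.088  190.3647]
 [  0.       0.       1.    ]] [0.2867 0.5834 0.2503] [ 0.2264  0.974  -0.     -0.    ]
cam in tool [ 0.0797 -0.0007 -0.1238] [[-0.0006 -0.9511 -0.3088]
 [ 1.     -0.001   0.0012]
 [-0.0014 -0.3088  0.9511]]
```

View pics/crop1.png

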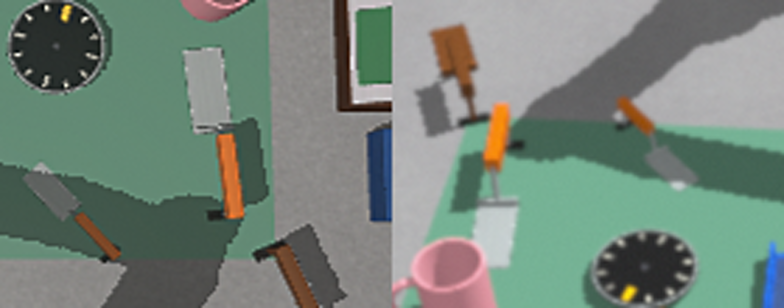

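The crop confirms the larger orange lifter at top-view pixel (370,193), with its blade pointing away from the robot. The other orange one is clearly smaller. Next I take wrist views over the dial, tray and lifter on the way.

Run:
```python
from h import *
import pickle
np.set_printoptions(precision=3,suppress=True)
for pi in(0,np.pi):
  for n,p,y in[("lif",(.48,-.41,.056),.15),("lifup",(.48,-.41,.2),.15),("dialpre",(.41,.197,.06),0),("dialin",(.516,.197,.06),0),("tray",(.546,0,.1),0),("trayout",(.43,0,.07),0)]:
    q=inverse_kinematics(p,down(y+pi)); print(round(pi),n,None if q is None else np.array(q))
views=[(.60,.22,.28),(.56,.16,.28),(.64,.03,.28),(.58,-.03,.28),(.52,-.36,.28),(.50,-.43,.28)]
out=[]
for v in views:
    for a in(np.pi,0):
        try: move_ptp(v,down(a)); break
        except MotionError as e: print(v,a,e)
    P=cp("wrist"); im=read_camera("wrist"); d={}
    for n in("dial","tray","lifter_grip","lifter_tip"):
        d[n]=[(x["at"],x["confidence"]) for x in tip_of("wrist",n)[:3]]
    out.append((P,im,d)); print(v,a,read_time_s(),{k:[(np.round(a_).tolist(),round(c,2)) for a_,c in w] for k,w in d.items()})
pickle.dump(out,open("v.pkl","wb"))
cv2.imwrite("pics/w.png",np.vstack([np.hstack([cv2.resize(o[1],None,fx=.5,fy=.5)[:,:,::-1] for o in out[i:i+3]]) for i in(0,3)]))
```

```text
0 lif [ 0.099  0.696  0.717  1.796 -0.582  0.873 -0.333]
0 lifup [-0.048  0.548  0.923  1.724 -0.481  1.114 -0.397]
0 dialpre [-1.037  0.346  0.557  2.212 -0.298  0.655 -1.839]
0 dialin [-0.914  0.512  0.571  1.986 -0.397  0.754 -1.678]
0 tray [-0.703  0.477  0.757  1.993 -0.438  0.839 -1.273]
0 trayout [-0.807  0.324  0.791  2.271 -0.372  0.673 -1.318]
3 lif [ 0.121  0.683  0.685  1.795 -0.553  0.864  2.787]
3 lifup [ 0.95   0.426 -0.39   1.674  0.18   1.077  2.226]
3 dialpre [-0.702  0.308  0.18   2.197 -0.09   0.643  1.113]
3 dialin [-0.595  0.455  0.183  1.971 -0.121  0.726  1.232]
3 tray [-0.436  0.401  0.425  1.982 -0.225  0.804  1.686]
3 trayout [-0.544  0.268  0.489  2.261 -0.206  0.653  1.666]
(0.6, 0.22, 0.28) 3.141592653589793 3.5 {'dial': [([233.0, 170.0], 0.69)], 'tray': [([92.0, 195.0], 0.96)], 'lifter_grip': [([189.0, 284.0], 0.74)], 'lifter_tip': []}
(0.56, 0.16, 0.28) 3.141592653589793 4.1417 {'dial': [([278.0, 197.0], 0.58), ([143.0, 221.0], 0.2)], 'tray': [([141.0, 221.0], 0.75)], 'lifter_grip': [], 'lifter_tip': []}
(0.64, 0.03, 0.28) 3.141592653589793 5.05 {'dial': [([377.0, 139.0], 0.81)], 'tray': [([230.0, 166.0], 0.73)], 'lifter_grip': [], 'lifter_tip': [([68.0, 8.0], 0.91)]}
(0.58, -0.03, 0.28) 3.141592653589793 5.7333 {'dial': [([416.0, 183.0], 0.58)], 'tray': [([275.0, 204.0], 0.8)], 'lifter_grip': [], 'lifter_tip': [([128.0, 66.0], 0.7), ([415.0, 182.0], 0.43)]}
(0.52, -0.36, 0.28) 3.141592653589793 7.25 {'dial': [], 'tray': [([493.0, 246.0], 0.71)], 'lifter_grip': [([350.0, 50.0], 0.73), ([204.0, 125.0], 0.69)], 'lifter_tip': [([224.0, 225.0], 0.96), ([387.0, 114.0], 0.62), ([351.0, 226.0], 0.18)]}
(0.5, -0.43, 0.28) 3.141592653589793 7.8917 {'dial': [], 'tray': [], 'lifter_grip': [([415.0, 72.0], 0.8), ([269.0, 144.0], 0.58)], 'lifter_tip': [([442.0, 130.0], 0.75)]}
```

View pics/w.png

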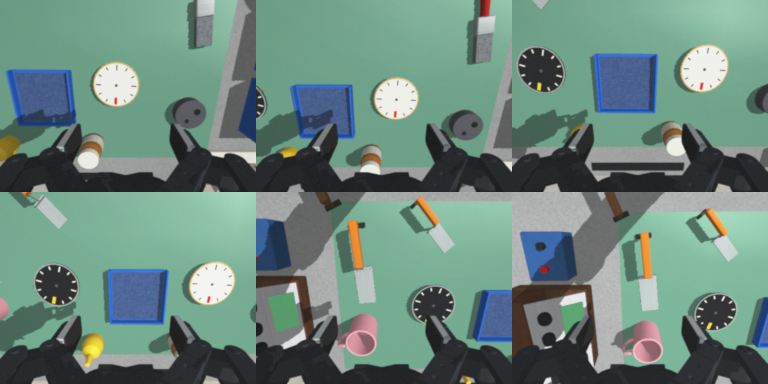

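```bash
cat > fit.py <<'E'
from h import *
from scipy.optimize import minimize
def pose(p,X): 
    c,s=np.cos(p[2]),np.sin(p[2]); X=np.asarray(X,float); return np.c_[c*X[:,0]-s*X[:,1]+p[0],s*X[:,0]+c*X[:,1]+p[1],X[:,2]+(p[3] if len(p)>3 else 0)]
def box(x0,x1,w,z0,z1): return [(x,y,z) for x in(x0,x1) for y in(-w/2,w/2) for z in(z0,z1)]
a=np.linspace(0,2*np.pi,60,endpoint=False)
DIAL=[(.06*np.cos(t),.06*np.sin(t),z) for t in a for z in(.014,.018)]
TRAY=box(-.077,.077,.154,0,.026); HANDLE=box(-.072,.028,.018,.044,.068)
def render(P,p,X,sh,S=4):
    h=cv2.convexHull(np.float32(proj(P,pose(p,X)))).reshape(-1,2)
    m=np.zeros(sh,np.uint8); cv2.fillPoly(m,[np.int32(np.round(h*16))],255,cv2.LINE_AA,4); return m
def comp(m,c):
    n,l,st,_=cv2.connectedComponentsWithStats(m.astype(np.uint8)); 
    cs=[(st[i,4]-3*np.hypot(*(_[i]-c))**1,i) for i in range(1,n) if st[i,4]>60]
    o=(l==max(cs)[1]).astype(np.uint8)*255; k,_2=cv2.findContours(o,cv2.RETR_EXTERNAL,cv2.CHAIN_APPROX_NONE)
    cv2.drawContours(o,k,-1,255,-1); return o
def fit(obs,X,p0,step):
    f=lambda p:sum(np.abs(render(P,p,X,m.shape).astype(float)-m).sum()/m.sum() for P,m in obs)
    sim=np.vstack([p0]+[np.array(p0)+np.eye(len(p0))[i]*step[i] for i in range(len(p0))])
    r=minimize(f,p0,method="Nelder-Mead",options=dict(initial_simplex=sim,xatol=1e-5,fatol=1e-5,maxiter=600)); return r.x,r.fun/len(obs)
def masks(im):
    H=cv2.cvtColor(im,cv2.COLOR_RGB2HSV); h,s,v=[H[...,i].astype(int) for i in range(3)]
    return dict(blue=(h>100)&(h<130)&(s>110),white=((v>170)&(s<90))|((h>12)&(h<35)&(s<170)&(v>120)),orange=(h>5)&(h<20)&(s>170)&(v>90),red=((h<6)|(h>174))&(s>150)&(v>120))
E
python3 - <<'E'
from fit import *
import pickle
np.set_printoptions(precision=4,suppress=True)
V=pickle.load(open("v.pkl","rb"))
def run(name,key,X,c,vs,yaw):
    obs=[(V[i][0],comp(masks(V[i][1])[key],proj(V[i][0],c)[0])) for i in vs]
    for sub in([obs]+[[o] for o in obs]):
        n=4 if len(sub)>1 else 3
        p0=[c[0],c[1],yaw,0][:n]; print(name,*fit(sub,X,p0,[.01,.01,.1,.01][:n]))
    return obs
run("dial","white",DIAL,(.62,.197,.016),[0,1,2,3],0)
run("tray","blue",TRAY,(.65,0,.01),[1,2,3],0)
run("lif","orange",HANDLE,(.48,-.41,.056),[4,5],.15)
for i in range(4):
    P,im,_=V[i]; m=masks(im)["red"]; c=proj(P,(.62,.197,.018))[0]
    yy,xx=np.nonzero(m); k=np.hypot(xx-c[0],yy-c[1])<60; print("red",i,k.sum(),plane(P,(xx[k].mean(),yy[k].mean()),.018))
E
```

```text
dial [ 0.6176  0.1977  0.07   -0.0019] 0.7817255639340214
dial [0.6171 0.1978 0.0736] 0.018177088414138457
dial [1.0567 0.037  0.2667] 1.0
dial [0.5236 0.235  0.5522] 0.7629046685882382
dial [0.4629 0.2076 1.1806] 0.9284653193147534
tray [ 0.657   0.0008 -0.0046 -0.0017] 0.04679701365680125
tray [ 0.6566  0.001  -0.004 ] 0.11027491150109212
tray [ 0.6554  0.001  -0.0094] 0.017039085530879704
tray [ 0.6572  0.0009 -0.009 ] 0.01777423251361761
lif [ 0.4804 -0.412   0.1028 -0.0158] 0.22904911958783586
lif [ 0.481  -0.4095  0.113 ] 0.3065220065441484
lif [ 0.4796 -0.4102  0.1271] 0.31525871251331444
red 0 36 [0.6604 0.1956 0.018 ]
red 1 32 [0.6608 0.1958 0.018 ]
red 2 42 [0.6603 0.1964 0.018 ]
red 3 33 [0.661  0.1964 0.018 ]
```

```bash
sed -i 's/st\[i,4\]-3\*np.hypot(\*(_\[i\]-c))\*\*1/-np.hypot(*(_[i]-c))/; s/(h>5)&(h<20)&(s>170)&(v>90)/(h>3)\&(h<24)\&(s>130)\&(v>60)/' fit.py
python3 - <<'E'
from fit import *
import pickle
np.set_printoptions(precision=4,suppress=True)
V=pickle.load(open("v.pkl","rb"))
def run(name,key,X,c,vs,yaw):
    obs=[(V[i][0],comp(masks(V[i][1])[key],proj(V[i][0],c)[0])) for i in vs]
    for sub in([obs]+[[o] for o in obs]):
        n=4 if len(sub)>1 else 3
        p0=[c[0],c[1],yaw,0][:n]; r=fit(sub,X,p0,[.01,.01,.1,.01][:n]);print(name,*r)
        if n==4: best=r[0]
    return obs,best
od,d=run("dial","white",DIAL,(.6175,.1975,.016),[0,1,2,3],0)
ot,t=run("tray","blue",TRAY,(.655,0,.01),[2,3],0)
ol,l=run("lif","orange",HANDLE,(.475,-.41,.056),[4,5],.15)
T=[]
for i in(4,5):
    P,im,_=V[i]; im=im[:,:,::-1].copy(); m=ol[i-4][1]
    k,_=cv2.findContours(m,0,1); big=cv2.resize(im,None,fx=3,fy=3,interpolation=cv2.INTER_CUBIC)
    cv2.drawContours(big,[x*3 for x in k],-1,(255,0,255),1)
    lp=[l[0],l[1],l[2],0]
    for X in(HANDLE,box(.035,.14,.048,0,.003)):
        h=cv2.convexHull(np.float32(proj(P,pose(lp,X))*3)); cv2.polylines(big,[np.int32(h)],True,(0,255,0),1)
    c=np.int32(proj(P,(l[0]+.03,l[1],.03))[0]*3); T.append(big[max(0,c[1]-300):c[1]+280,max(0,c[0]-190):c[0]+190][:570])
n=min(x.shape[0] for x in T); cv2.imwrite("pics/ov.png",np.hstack([x[:n] for x in T]))
E
```

```text
dial [ 0.6173  0.198   0.0715 -0.0006] 0.4514383110331097
dial [0.6172 0.1977 0.0166] 0.018211379229816454
dial [0.617  0.1979 0.0428] 0.021545315616339007
dial [0.5242 0.2488 0.3718] 0.7626453602650048
dial [0.4634 0.2075 1.3084] 0.9285044357904098
tray [ 0.6575  0.001  -0.0116 -0.0022] 0.01380074030724121
tray [ 0.6568  0.0011 -0.0082] 0.01462034208058095
tray [ 0.6573  0.001  -0.0074] 0.017743844535101912
lif [ 0.4803 -0.411   0.1121 -0.0085] 0.15888143558685347
lif [ 0.4809 -0.4102  0.1185] 0.21263717538000138
lif [ 0.4806 -0.4104  0.1112] 0.1918224236049303
```

View pics/ov.png

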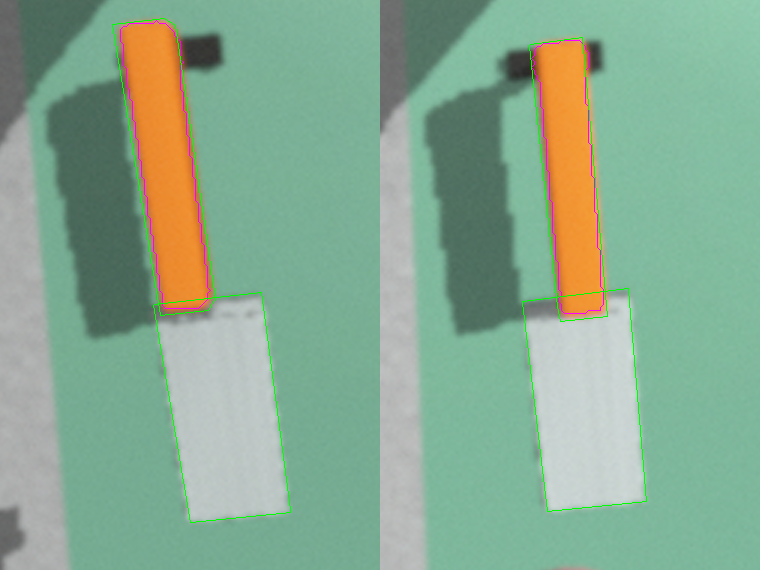

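The overlay shows the fitted handle and blade outlines matching the lifter in both views (handle near (165,165) and blade near (220,410) in the left crop). Estimated poses:

| Thing | x (m) | y (m) | Yaw (rad) |
|---|---|---|---|
| Lifter | 0.4805 | -0.411 | 0.113 |
| White dial | 0.617 | 0.198 | -0.04 |
| Tray | 0.657 | 0.001 | -0.01 |

Heights agree with the text to within about 2 mm, apart from the lifter fit at -8.5 mm, where the orange mask was loose. The overlay drawn at z = 0 fits, so I accept z = 0 for it and go on to the grasp.

Run:
```python
from h import *
np.set_printoptions(precision=3,suppress=True)
L=np.array([.4805,-.411]);yl=.113;D=np.array([.6172,.1978]);yd=-.041
move_gripper(.085,90)
move_ptp([*L,.18],down(yl+np.pi)); print(np.array(read_qpos()))
movel([*L,.0565],speed=.12); print(np.array(read_qpos()),read_eef_pos())
move_gripper(0.0,90); print("gap",read_finger_gap(),read_grasp_force())
movel([*L,.0665],speed=.05); pause(.2); print(read_ft_force(),read_ft_torque())
movel([*L,.23],speed=.2); print(read_finger_gap())
u=np.array([np.cos(yd),np.sin(yd)]); p=D-.215*u
move_ptp([*p,.23],down(yd+np.pi)); print(np.array(read_qpos()))
movel([*p,.10],speed=.15); pause(.2)
P=cp("wrist"); im=read_camera("wrist"); T=read_camera("top"); import pickle; pickle.dump((P,im,T,read_eef_pos()),open("pre.pkl","wb"))
c=np.int32(proj(cp("top"),[.55,.2,.05])[0])
cv2.imwrite("pics/pre.png",np.hstack([im,cv2.resize(T[c[1]-64:c[1]+64,c[0]-45:c[0]+45],(270,384),interpolation=cv2.INTER_CUBIC)])[:,:,::-1])
print(p,read_time_s(),read_finger_gap())
```

```text
[ 0.223  0.46   0.537  1.725 -0.268  1.03   2.537]
[ 0.281  0.619  0.466  1.783 -0.364  0.823  2.607] [ 0.481 -0.412  0.058]
gap 0.016532342521738953 88.34472298622131
[-0.185 -0.562 -1.801] [-0.035 -0.015 -0.023]
0.01711906753980209
[-0.68   0.024  0.118  2.079 -0.003  1.038  0.968]
[0.402 0.207] 15.4583 0.016526619639601448
```

View pics/pre.png

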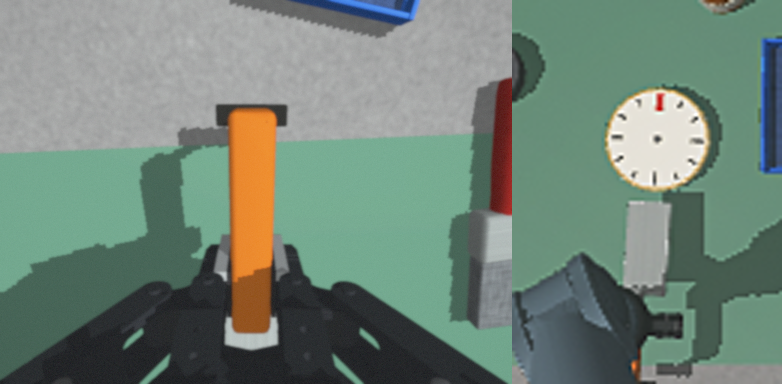

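The wrist view shows the handle centred between the pads (252,220). The top-view crop shows the blade ahead of the hand, pointing at the white dial's 6 o'clock. I check blade alignment numerically before inserting it.

Run:
```python
from fit import *
import pickle
np.set_printoptions(precision=4,suppress=True)
P,im,Ti,e=pickle.load(open("pre.pkl","rb")); T=cp("top")
yd=-.041; z=e[2]-.056
pred=[e[0],e[1],yd,z]
# dial in top
H=cv2.cvtColor(Ti,cv2.COLOR_RGB2HSV).astype(int); h,s,v=H[...,0],H[...,1],H[...,2]
B=box(.045,.14,.048,0,.003)
near=cv2.dilate(render(T,pred,box(.06,.145,.06,0,.003),s.shape),np.ones((3,3)))>0
m=((s<45)&(v>110)&near).astype(np.uint8)*255
print("pred tip px",proj(T,pose(pred,[(.14,0,.0015)]))); yy,xx=np.nonzero(m>0)
print("rows",yy.min(),yy.max(),"cols",xx.min(),xx.max()); print("pred hull",proj(T,pose(pred,box(.06,.14,.048,0,.003))).round(1).tolist())
for r in range(yy.min(),yy.max()+1,4): print(r,xx[yy==r].min(),xx[yy==r].max(),end="; ")
W=comp((s<60)&(v>150)|((h>12)&(h<35)&(v>120)),proj(T,(.617,.198,.018))[0]); print("\ndial top fit",fit([(T,W)],DIAL,[.617,.198,0],[.01,.01,.1]))
mo=comp(masks(im)["orange"],proj(P,[e[0]-.03,e[1],e[2]])[0])
X=box(-.072,-.0,.018,.044,.068)
k=np.zeros_like(mo); yy,xx=np.nonzero(mo); print("handle rows",yy.min(),yy.max(),proj(P,pose(pred,box(-.072,.028,.018,.044,.068))).round(1).tolist())
for r in range(yy.min()+5,yy.max(),25): print(r,xx[yy==r].min(),xx[yy==r].max(),end="; ")
```

```text
pred tip px [[187.2177 182.8771]]
rows 183 209 cols 179 194
pred hull [[193.1, 206.9], [192.9, 206.9], [178.8, 206.3], [178.6, 206.3], [194.4, 183.2], [194.3, 183.1], [180.2, 182.6], [180.0, 182.5]]
183 181 193; 187 181 194; 191 180 194; 195 180 193; 199 180 193; 203 179 193; 207 179 192; 
dial top fit (array([0.6187, 0.1971, 0.0522]), np.float64(0.07283626826526789))
handle rows 108 331 [[230.1, 109.4], [225.9, 113.4], [271.9, 109.4], [276.4, 113.3], [234.2, 303.1], [231.7, 337.8], [268.0, 303.0], [270.9, 337.7]]
113 230 274; 138 229 275; 163 230 274; 188 230 273; 213 231 272; 238 230 272; 263 231 272; 288 231 271; 313 231 270;
```

Handle and blade both agree with the prediction to about 1 mm, so I insert and lift.

Run:
```python
from h import *
np.set_printoptions(precision=3,suppress=True)
D=np.array([.6174,.1977]);yd=-.041;u=np.array([np.cos(yd),np.sin(yd)])
q=down(yd+np.pi);p=D-.215*u;g=D-.104*u
movel([*p,.060],q,speed=.08); f0=np.array(read_ft_force());print(f0,read_eef_pos())
for d in(.18,.15,.12,.104):
    movel([*(D-d*u),.060],q,speed=.06); f=np.array(read_ft_force());print(d,f)
    if np.abs(f-f0).max()>3: print("STOP");break
else:
    movel([*g,.068],q,speed=.04); print(read_ft_force())
    movel([*g,.095],q,speed=.04); pause(.3); print(read_ft_force(),read_ft_torque(),read_eef_pos())
S=read_camera("scene");T=read_camera("top")
def crop(n,im,h): c=np.int32(proj(cp(n),[.58,.2,.03])[0]); return cv2.resize(im[c[1]-h:c[1]+h,c[0]-h:c[0]+h],(390,390),interpolation=cv2.INTER_CUBIC)
cv2.imwrite("pics/lift.png",np.hstack([crop("scene",S,55),crop("top",T,55)])[:,:,::-1]); print(read_time_s())
```

```text
[-0.209  0.019 -1.13 ] [0.403 0.207 0.06 ]
0.18 [-0.289  0.161 -1.442]
0.15 [-0.218  0.264 -1.848]
0.12 [-0.176 -0.976 -1.97 ]
0.104 [-0.487 -0.105 -1.582]
[ 0.167  0.42  -2.218]
[-0.131 -0.182 -2.815] [0.002 0.106 0.001] [0.513 0.202 0.095]
20.1333
```

View pics/lift.png

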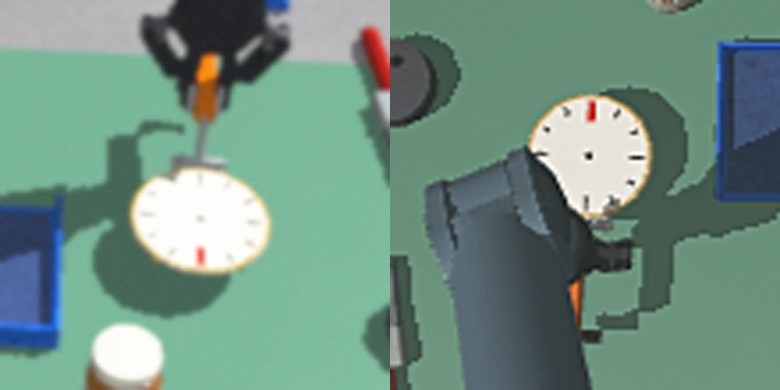

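The scene crop shows the white dial level on the blade (200,220), clear of the bench with its shadow below. The top crop agrees, with the dial centre at (590,155). I carry it to a point above the tray.

Run:
```python
from fit import *
np.set_printoptions(precision=4,suppress=True)
C=np.array([.657,.001]);yt=-.010;u=np.array([np.cos(yt),np.sin(yt)]);q=down(yt+np.pi)
e=np.array(read_eef_pos()); g=C-.104*u
movel([e[0],e[1],.13],speed=.08)
movel([.47,.19,.13],down(-.041+np.pi),speed=.08)
movel([.47,g[1]+.0008,.13],q,speed=.1)
movel([*g,.13],q,speed=.08); pause(.3)
print(read_ft_force(),read_ft_torque(),np.array(read_eef_pos()),g)
S=read_camera("scene");T=read_camera("top")
z=.13-.0565-.011
for n,im in(("scene",S),("top",T)):
    P=cp(n);H=cv2.cvtColor(im,cv2.COLOR_RGB2HSV).astype(int);h,s,v=[H[...,i] for i in range(3)]
    m=comp((s<60)&(v>150)|((h>12)&(h<35)&(v>120)&(s<170)),proj(P,(C[0],C[1],z+.018))[0]); X=np.array(DIAL)+[0,0,z]
    print(n,fit([(P,m)],X,[*C,0],[.01,.01,.1]))
def crop(n,im,h): c=np.int32(proj(cp(n),[.62,0,.06])[0]); return cv2.resize(im[c[1]-h:c[1]+h,c[0]-h:c[0]+h],(390,390),interpolation=cv2.INTER_CUBIC)
cv2.imwrite("pics/over.png",np.hstack([crop("scene",S,60),crop("top",T,60)])[:,:,::-1]); print(read_time_s())
```

```text
[ 0.4229  0.6077 -3.7799] [ 0.0137  0.1749 -0.0407] [0.5528 0.0021 0.1301] [0.553 0.002]
scene (array([0.6569, 0.001 , 0.0396]), np.float64(0.0631093764520026))
top (array([ 0.6602,  0.0015, -0.0508]), np.float64(1.178285398666509))
25.05
```

View pics/over.png

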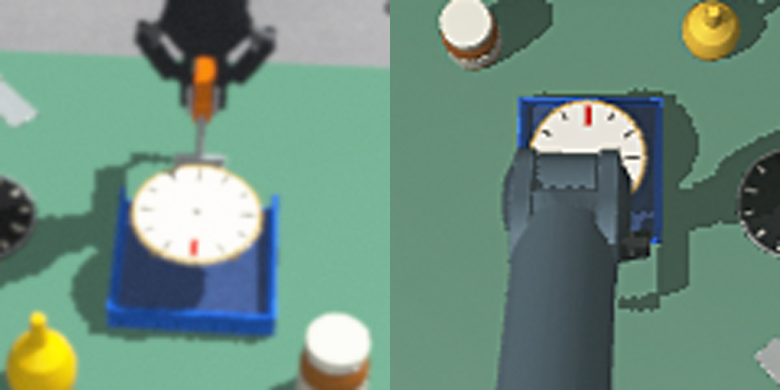

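The scene crop shows the dial centred over the tray (197,215), and the fit puts it at (0.657, 0.001). I set it down and withdraw the blade.

Run:
```python
from fit import *
np.set_printoptions(precision=3,suppress=True)
C=np.array([.657,.001]);yt=-.010;u=np.array([np.cos(yt),np.sin(yt)]);q=down(yt+np.pi)
g=C-.104*u
movel([*g,.084],q,speed=.06);print(read_ft_force())
for z in(.080,.077,.074,.071,.0695): movel([*g,z],q,speed=.012);print(z,np.array(read_ft_force()))
pause(.2)
f0=np.array(read_ft_force()); ok=1
for d in(.115,.135,.165,.19,.222):
    movel([*(C-d*u),.0695],q,speed=.05);f=np.array(read_ft_force());print(d,f)
    if np.abs(f-f0).max()>4: print("STOP");ok=0;break
S=read_camera("scene");T=read_camera("top")
P=cp("scene");H=cv2.cvtColor(S,cv2.COLOR_RGB2HSV).astype(int);h,s,v=[H[...,i] for i in range(3)]
m=comp((s<60)&(v>150)|((h>12)&(h<35)&(v>120)&(s<170)),proj(P,(C[0],C[1],.026))[0])
print(fit([(P,m)],np.array(DIAL)+[0,0,.008],[*C,0],[.01,.01,.1]))
def crop(n,im,h): c=np.int32(proj(cp(n),[.62,0,.02])[0]); return cv2.resize(im[c[1]-h:c[1]+h,c[0]-h:c[0]+h],(390,390),interpolation=cv2.INTER_CUBIC)
cv2.imwrite("pics/out.png",np.hstack([crop("scene",S,60),crop("top",T,60)])[:,:,::-1]); print(read_time_s())
```

```text
[ 0.75   0.666 -3.041]
0.08 [ 0.93  -0.515 -2.249]
0.077 [-0.956 -0.043 -2.345]
0.074 [-0.177  0.275 -2.285]
0.071 [-0.325 -0.036 -1.704]
0.0695 [ 0.069  0.076 -0.96 ]
0.115 [-0.027  0.418 -1.929]
0.135 [ 0.046 -0.217 -1.761]
0.165 [ 0.297 -0.919 -1.188]
0.19 [ 0.085  0.522 -2.375]
0.222 [ 0.162 -0.786 -2.547]
(array([0.659, 0.001, 0.085]), np.float64(0.04746052579246709))
31.3333
```

View pics/out.png

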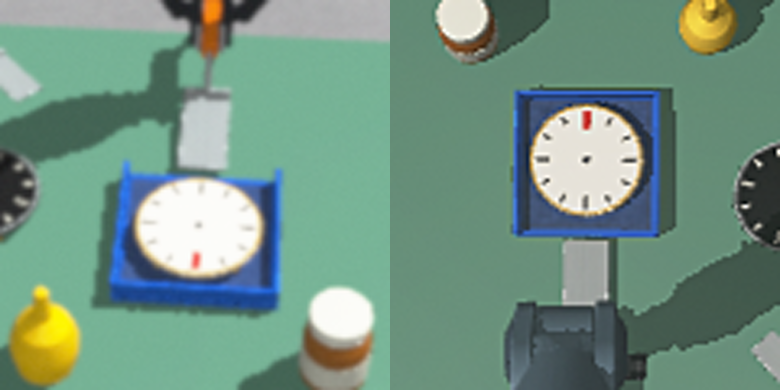

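The dial stands flat and centred in the tray (top crop (586,160)), and the blade is out at (585,270). I lay the lifter back where it was.

Run:
```python
from h import *
np.set_printoptions(precision=3,suppress=True)
e=np.array(read_eef_pos());L=[.478,-.411];q=down(.113+np.pi)
movel([e[0],e[1],.2],speed=.15)
move_ptp([*L,.2],q)
movel([*L,.075],q,speed=.12);pause(.2);f0=read_ft_force()[2]
for z in np.arange(.062,.0529,-.001):
    movel([*L,z],q,speed=.02);pause(.1);f=read_ft_force()[2];print(round(z,4),round(f-f0,2))
    if f-f0>3: break
pause(.2);move_gripper(.06);pause(.3);movel([*L,.2],q,speed=.12);pause(.3)
S=read_camera("scene");T=read_camera("top");print(read_time_s())
def crop(n,im,X,h): c=np.int32(proj(cp(n),X)[0]); c=np.clip(c,h,[511-h,383-h]);return cv2.resize(im[c[1]-h:c[1]+h,c[0]-h:c[0]+h],(390,390),interpolation=cv2.INTER_CUBIC)
cv2.imwrite("pics/end.png",np.hstack([crop("scene",S,[.56,-.2,0],130),crop("top",T,[.56,-.2,0],120)])[:,:,::-1])
```

```text
0.062 -0.71
0.061 0.07
0.06 -0.97
0.059 -0.01
0.058 -0.78
0.057 -0.69
0.056 7.01
41.0167
```

View pics/end.png

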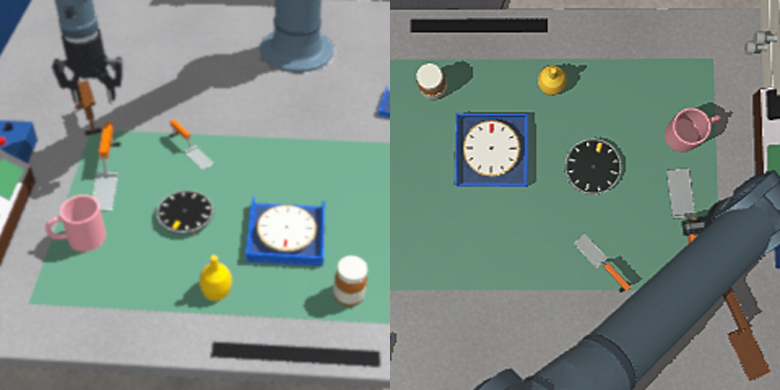

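The picture shows the lifter flat on the bench (scene crop (105,165)), the gripper clear of it, and the dial centred in the tray (287,228). Everything else stands where it was, so I hand it in.

```bash
python3 -c "
from bench import *
print(read_finger_gap()); print(sign_off())"
```

```text
0.059965256140774054
the job is handed in; nothing more can be done
None
```

I handed the job in at about 41 s of the 70 s allowed: in the last pictures the white dial stands centred in the blue tray and the lifter lies flat on the bench near where it started, but sign-off returned no verdict.

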